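# Set the depth stop of a tube-cap press

### The arm

A 6-joint arm with a two-finger parallel gripper is mounted at the origin on the work surface. World frame = base frame: x ahead of the robot, y to its left, z up, the work surface at z = 0. Lengths are in mm, angles in degrees, forces in N, time in s.
With the tool pointing down it reaches from about 350 to 850 mm from the base axis. Payload 8.1 kg.
Tool frame: the origin (TCP) lies midway between the tips of the shut fingers; the grasp point (between the pads) lies 19 mm behind it (r.grasp_offset is the distance from the TCP to the grasp point, in mm); z points along the fingers, x is the direction in which the jaws open and shut, and the axes are right-handed (so a half turn about z gives the same grasp; the last joint's range is limited). The gripper opens to 85 mm and grips with 20 to 120 N. Pads are 22 mm wide; open, the fingers measure 114 mm over their backs; the gripper's body (76 mm by 85 mm) begins 54 mm behind the grasp point. The pads swing forward as they close: fully open they stand 13 mm farther back than shut.
Start: joints at [60.367, 7.471, 85.268, -0, 87.261, -4.893], TCP at [251.084, 544.942, 231.292] pointing down, gripper open.
Joint ranges: [-169.43, 169.43], [-51.17, 129.36], [1.28, 143.12], [-76.62, 256.62], [0, 156.53], [-152.29, 152.29]. Speed limits (degrees/s): [136.94, 136.94, 159.86, 180, 180, 180].

### API

Orientations are given as [roll, pitch, yaw] about the fixed x, y, z axes, in that order (R = Rz(yaw) Ry(pitch) Rx(roll)).
In Python, from bench import r, optics, hand_in gives the robot as it stands.
- The arm moves only by the shell command python3 -m pendant 'ROWS' [FORCE]. ROWS is JSON, a list of rows, each a list of 5 numbers: the opening, from 0 (shut) to 1 (fully open), then the shift along the tool's x, y, z in mm, then the turn about the tool's z in degrees. A call has 1 to 10 rows; each row shifts and turns the commanded pose from where the row before left it, along the tool's axes as they then stand; what a row does not reach is not made up. A row lasts 1/10 s, in which the tool goes at most 50 mm and 8.59 degrees, less where a joint would pass 70% of its speed; a pose out of reach is approached as far as the arm can. A call with a gripper value outside its range is refused whole. The fingers move at their own pace and stop on an object; FORCE is the grip in N (left out, the last holds). Time passes only in rows, so rows that do not move let the fingers close. It gives the time, the measured TCP pose, the force and the opening at its end, in the units of the state.
- r.sense(): the state, without advancing time (a new reading comes with each control period).
- optics.snapshot(name): name is "side" or "top"; returns (picture, depth): 480x640x3 uint8, blue, green, red; 480x640 float32, mm along the optical axis (not along the pixel's ray), 0 where there is no reading.
- optics.camera_params(name): a dict with "camera_matrix" (3x3 intrinsics, pixels), "eye" and "orientation" of the camera in the world. Camera axes: x right, y down, z forward; pixel columns grow to the right and rows downward; lengths in mm; the calibration is good to about 2 mm. A picture is of the moment at which its call begins. camera_params takes no time and is no camera call.
- hand_in(): hands the job in, once; it reports no verdict.
Trained networks look in the newest picture that a camera, given by its name, has taken for a name from the list of things; names that differ only in an ending like _2 or _b are one class to them, and where a whole thing is asked for, a point or a joint stands for the part that bears it (a point fixed in the world has none). Each returns a list of dicts, best first, with "score" (0 to 1); they miss things now and then, are a little off and sometimes report something else, mostly with a low value. They report only what shows in the picture. A call takes as long as a camera call.
- optics.search_frame(camera, query): "at" ([x, y, z] in mm, in world coordinates, good to about 4 mm: the middle of the surface that is visible of it).
The state is a dict: "time": time; "joint_pos": joint angles; "qd": joint speeds; "joint_efforts": joint torques, N m; "tool_pos": TCP position; "tcp_rot": TCP orientation; "ft_force": force on the tool from outside, world axes, zero at the start; "wrist_torque": the same for the moment, N m; "finger_gap": finger opening in mm.
Only numpy, scipy, OpenCV 4.12 (cv2) and the standard library are available. Lean on these libraries where they do the work, as an engineer would, in place of code of your own. Each camera call takes 0.05 s, during which the arm holds its last target. There are 200 camera calls.

### The job

The press is standing at the right depth, on a rack of properly capped tubes: set its depth stop there. Loosen the knurled locking nut under the knob of the stop screw, turn the screw down until its foot just bears on the stop post by feel, without jacking the press up off the rack, then retighten the locking nut firmly by hand (about half a newton metre, not over a whole one) so that the foot still bears on the post, and let go. Leave the bottle, the beaker and the tube rack beside the press alone.

Things in the scene. Friction and masses are not known exactly. Their poses are not given: they have to be found in the camera images.
- lock_nut: Locking nut: round knurled steel, 44 mm diameter, 16 mm high, on the stop screw, bearing on the stop arm's boss. Origin: its centre, on the vertical screw axis. Right-hand thread, clockwise from above tightens, 1.2 mm per rad. Tight at the start; 0.6 rad anticlockwise (up to 0.3 N m) makes it slack. Slack, it turns at 0.02 N m; once seated torque rises 1 to 2 N m per rad; 0.5 N m is hand-tight.
- stop_screw: Stop screw: vertical, 16 mm steel thread, with a round fluted knob on top, 30 mm diameter, 24 mm high, coaxial with the nut. Origin: the knob's centre, 40 mm above the nut's centre at the start (20 mm free between them). Right-hand thread: clockwise from above lowers it, 1.2 mm per rad. Locked while the nut is tight, else 0.05 N m turns it. It stays where left. Its flat foot: see stop_post.
- stop_post: Stop post: fixed upright steel pin, 28 mm diameter. Origin: centre of its top face, on the screw axis, at the start 1.5 to 3.7 mm below the screw's foot (26 mm disc, underside 114.1 mm below the knob's centre). Once the foot bears, the screw's torque hardly changes for 0.2 rad, then rises 1 to 2 N m per rad; each 0.1 N m over the free torque is 20 to 40 N on the post. Over 90 N jacks the press up.
- press: Light grey bench press for microtube caps: base 190 x 335 x 22 mm, head 290 mm high, ram, platen resting on a rack of capped tubes. Origin: on the bench straight under the stop screw. In the body's -y direction from it: head from 130 mm, ram 165 mm, column 258 mm, lever to 360 mm. The stop arm (dark bar 24 mm wide, top at 111 mm; boss 37 mm diameter, top at 130 mm) hangs on the ram. Fixed.
- bottle: White plastic reagent bottle with a green label, 42 mm diameter, 88 mm high, loose; origin at the centre of its underside. Leave alone.
- beaker: Small empty glass beaker, 58 mm diameter, 62 mm high, loose; origin at the centre of its underside. Leave alone.
- tube_rack: Blue tube rack with three tubes, 105 x 74 x 40 mm, loose; origin at the centre of its underside. Leave alone.

How it is judged:
By the outcome, as a careful person would: the job done as asked, in the order asked, and still so for the second after the job is handed in, with the robot touching nothing.
It also fails if it takes over 72 s, if anything falls off the work surface, if the arm or the gripper's body presses on something with over 40 N, if the wrist force passes 120 N, or if a joint passes its speed limit or range.

## Working session

There is one attempt and no reset: what is moved stays moved. The work goes in short steps, Python scripts to look and compute and a shell command to move; the robot and the scene stay as the last step left them, time stands still between calls to the robot, and variables do not carry over. Pictures are saved under pics/ and viewed, about 8 in all and at most 12, crops included, and the job is handed in when it is done.

```bash
mkdir -p pics; ls; cat > h.py <<'E'
from bench import r, optics, hand_in
import numpy as np, cv2
from scipy.spatial.transform import Rotation as R
def snap(c,f=None):
    p,d=optics.snapshot(c)
    if f: cv2.imwrite('pics/'+f,p)
    return p,d
E
python3 - <<'E'
from h import *
for c in('side','top'):
    p,d=snap(c,c+'1.png'); np.save(c+'d.npy',d)
    cp=optics.camera_params(c); print(c,cp)
    for n in('lock_nut','stop_screw','press','stop_post','bottle','beaker','tube_rack'):
        print(n,[(np.round(q['at'],1).tolist(),round(q['score'],2)) for q in optics.search_frame(c,n)[:2]])
print(r.sense(), r.grasp_offset)
a=cv2.imread('pics/side1.png')
E
```

```text
pics
side {'camera_matrix': array([[510.80354351,   0.        , 321.00316443],
       [  0.        , 510.80354351, 239.06802638],
       [  0.        ,   0.        ,   1.        ]]), 'eye': array([428.48113176, 686.50791821, 780.29011862]), 'orientation': array([-132.24257058,    0.87842052, -172.9745141 ])}
lock_nut [([527.3, 100.7, 142.1], 0.76)]
stop_screw [([530.9, 96.4, 178.1], 0.75)]
press [([563.5, -29.7, 56.1], 0.72)]
stop_post [([530.2, 101.9, 47.5], 0.61)]
bottle [([459.7, 343.2, 54.6], 0.92)]
beaker [([631.6, 304.6, 36.9], 0.74)]
tube_rack [([487.2, -384.3, 41.6], 0.59)]
top {'camera_matrix': array([[447.95463736,   0.        , 315.52258833],
       [  0.        , 447.95463736, 245.85380567],
       [  0.        ,   0.        ,   1.        ]]), 'eye': array([ 500.46054494,  -15.03613877, 1124.03604259]), 'orientation': array([-177.88893091,   -1.19323754,  -88.88491744])}
lock_nut [([526.7, 82.5, 144.4], 0.66)]
stop_screw [([536.4, 82.9, 189.6], 0.52)]
press [([562.0, -50.5, 96.7], 0.77)]
stop_post [([529.7, 83.6, 143.5], 0.47)]
bottle [([463.8, 318.7, 57.4], 0.53)]
beaker [([634.8, 320.8, 30.7], 0.84)]
tube_rack [([487.2, -390.4, 36.4], 0.89)]
{'time': 0.8, 'joint_pos': array([ 6.03682229e+01,  7.46770466e+00,  8.52677634e+01,  4.78664774e-04,
        8.72603407e+01, -4.89258657e+00]), 'qd': array([ 0.06086709,  0.02741269,  0.03465644,  0.00421264, -0.06818349,
        0.03204513]), 'joint_efforts': array([ 9.14137618e-04, -5.69245791e+01, -5.00846636e+01, -1.20386585e-05,
        7.78235863e-04, -6.09195740e-05]), 'tool_pos': array([251.07337488, 544.9598769 , 231.32869079]), 'tcp_rot': array([-1.79999881e+02, -4.21679412e-03,  6.52607866e+01]), 'ft_force': array([-0.71766819, -0.38453639, -0.4849421 ]), 'wrist_torque': array([-0.02211085, -0.02752008,  0.03692295]), 'finger_gap': 85.28334222514124} 18.700000000000003
```

View pics/side1.png

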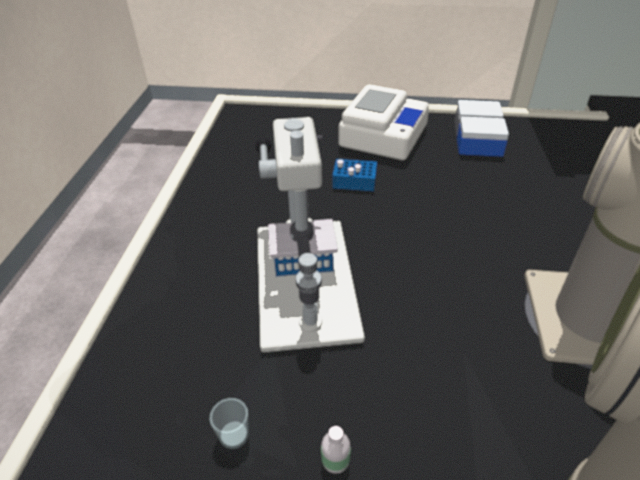

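View pics/top1.png

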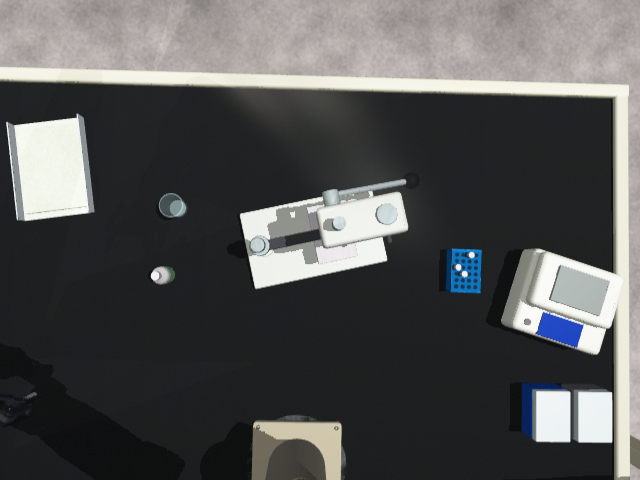

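```bash
cat > fit.py <<'E'
from h import *
from scipy.optimize import least_squares
def cloud(c,d):
    cp=optics.camera_params(c);K=cp['camera_matrix']
    v,u=np.mgrid[:480,:640]; P=np.stack([(u-K[0,2])/K[0,0]*d,(v-K[1,2])/K[1,1]*d,d],-1)
    Rm=R.from_euler('xyz',cp['orientation'],degrees=True).as_matrix()
    return P@Rm.T+cp['eye']
def proj(c,X):
    cp=optics.camera_params(c);K=cp['camera_matrix'];Rm=R.from_euler('xyz',cp['orientation'],degrees=True).as_matrix()
    p=(np.asarray(X)-cp['eye'])@Rm@K.T; return p[...,:2]/p[...,2:]
E
python3 - <<'E'
from fit import *
for c in('side','top'):
    d=np.load(c+'d.npy');W=cloud(c,d)
    near=np.hypot(W[...,0]-532,W[...,1]-90)<45
    for lo,hi in((183,197),(140,152),(22,30)):
        m=near&(W[...,2]>lo)&(W[...,2]<hi)&(d>0); q=W[m]
        if len(q)>5: print(c,lo,len(q),q.mean(0).round(1),q.min(0).round(1),q.max(0).round(1),((q.min(0)+q.max(0))/2).round(1))
W=cloud('top',np.load('topd.npy'));m=(W[...,2]>10)&(W[...,2]<32)&(np.abs(W[...,1]-0)<170)&(abs(W[...,0]-550)<170)
q=W[m][:,:2].astype('f4');print(cv2.minAreaRect(q))
for c,(u,v) in(('side',(308,292)),('top',(260,250))):
    p=cv2.imread(f'pics/{c}1.png')
    s=p[v-37:v+37,u-50:u+50];s=cv2.resize(s,None,fx=8,fy=8,interpolation=cv2.INTER_CUBIC)
    for z,rad,col in((190,15,(0,0,255)),(146,22,(0,255,0))):
        t=np.linspace(0,6.28,60);X=np.c_[532+rad*np.cos(t),84+rad*np.sin(t),0*t+z]
        pts=((proj(c,X)-[u-50,v-37]+.5)*8).astype(int);cv2.polylines(s,[pts.reshape(-1,1,2)],True,col,1)
    s=cv2.resize(s,(600,444)); cv2.imwrite(f'pics/crop_{c}.png',s)
a=np.hstack([cv2.resize(cv2.imread(f'pics/crop_{c}.png'),(400,296)) for c in('side','top')]);cv2.imwrite('pics/c2.png',a)
E
```

```text
side 183 216 [532.5  93.9 187.1] [517.5  76.5 183.1] [548.  108.6 190.9] [532.8  92.6 187. ]
side 140 307 [532.1  98.  143.6] [511.2  72.3 140.1] [554.9 113.8 151.8] [533.1  93.1 145.9]
side 22 176 [532.3 101.9  26.7] [493.3  58.   22. ] [575.3 134.6  30. ] [534.3  96.3  26. ]
top 183 171 [535.8  87.8 190.6] [522.   73.5 183.2] [551.3 103.  196.5] [536.6  88.2 189.8]
top 140 149 [535.1  82.7 146.1] [514.4  66.7 140.1] [558.4 110.4 151.5] [536.4  88.6 145.8]
top 22 372 [524.   89.7  24.1] [489.3  45.   22. ] [575.7 133.5  29.4] [532.5  89.2  25.7]
((563.6205444335938, -27.747894287109375), (190.18565368652344, 328.81927490234375), 13.080727577209473)
```

View pics/c2.png

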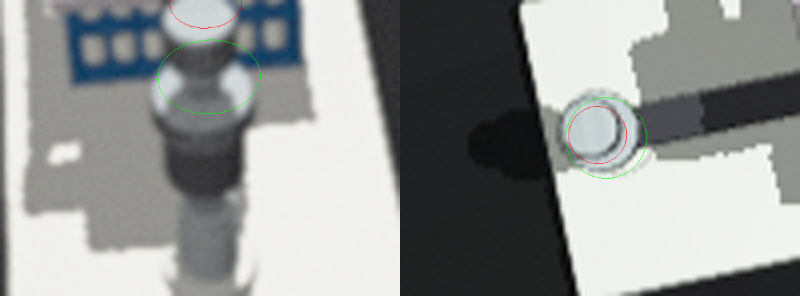

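```bash
python3 -m pendant '[[1,-27,41,0,0],[1,-27,41,0,0],[1,-27,41,0,0],[1,-27,41,0,0],[1,-27,41,0,0],[1,-27,41,0,0],[1,-27,41,0,0],[1,-27,41,0,0],[1,-27,41,0,0],[1,-24.2,37.6,0,0]]' 100; python3 -m pendant '[[1,0,0,0,0],[1,0,0,0,0]]'
cat > s.py <<'E'
from h import *
s=r.sense(); X=np.array([534.6,90.5,0]); 
import sys
if len(sys.argv)>2: X[:2]=float(sys.argv[1]),float(sys.argv[2])
p=s['tool_pos']; Rm=R.from_euler('xyz',s['tcp_rot'],degrees=True).as_matrix()
print(round(s['time'],2),p.round(2),s['tcp_rot'].round(2),'j6',s['joint_pos'][5].round(1),'eff6',s['joint_efforts'][5].round(3),'F',s['ft_force'].round(2),'M',s['wrist_torque'].round(3),'gap',round(s['finger_gap'],1),'toolshift',(Rm.T@(X-p)).round(2))
E
python3 s.py
```

```text
time: 1.8
tool_pos: [509.5, 129.9, 231.6]
tcp_rot: [180.0, -0.0, 65.2]
ft_force: [0.3, 0.6, -0.4]
finger_gap: 85.3
time: 2.0
tool_pos: [508.8, 131.2, 231.2]
tcp_rot: [-180.0, -0.0, 65.1]
ft_force: [-0.0, -0.1, 0.4]
finger_gap: 85.0
2.0 [508.84 131.19 231.19] [-1.7997e+02 -1.0000e-02  6.5110e+01] j6 -56.3 eff6 -0.208 F [-0.02 -0.14  0.36] M [-0.016  0.017  0.066] gap 85.0 toolshift [-26.1   40.61 231.17]
```

```bash
python3 -m pendant '[[1,-26.1,40.6,0,0],[1,0,0,0,0],[1,0,0,20,0],[1,0,0,20,0],[1,0,0,20,0],[1,0,0,20,0],[1,0,0,15,0],[1,0,0,10,0],[1,0,0,4,0],[1,0,0,0,0]]'; python3 s.py; python3 - <<'E'
from h import *
a,_=snap('side');b,_=snap('top')
f=lambda p,u,v:cv2.resize(p[v-60:v+60,u-60:u+60],(400,400),interpolation=cv2.INTER_CUBIC)
cv2.imwrite('pics/n1.png',np.hstack([f(a,308,280),f(b,260,246)]))
E
```

```text
time: 3.0
tool_pos: [534.3, 91.7, 122.2]
tcp_rot: [-180.0, 0.0, 65.3]
ft_force: [-0.1, 0.1, 0.3]
finger_gap: 85.3
3.0 [534.34  91.74 122.18] [-1.7998e+02  1.0000e-02  6.5280e+01] j6 -61.0 eff6 0.007 F [-0.1   0.13  0.35] M [ 0.008 -0.04   0.013] gap 85.3 toolshift [ -1.     0.79 122.18]
```

View pics/n1.png

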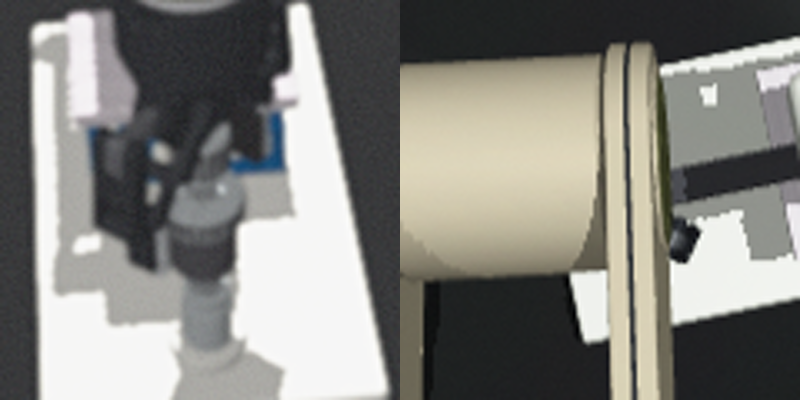

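```bash
python3 -m pendant '[[0.56,0,0,0,0],[0.56,0,0,0,0],[0.56,0,0,0,0],[0.56,0,0,0,0],[0.56,0,0,0,0]]' 20; python3 s.py; python3 -m pendant '[[0.45,0,0,0,0],[0.45,0,0,0,0],[0.45,0,0,0,0]]' 20; python3 s.py
```

```text
time: 3.6
tool_pos: [534.6, 91.2, 122.5]
tcp_rot: [180.0, 0.0, 65.3]
ft_force: [-0.4, -1.3, 1.3]
finger_gap: 47.8
3.6 [534.62  91.21 122.49] [179.98   0.    65.25] j6 -61.0 eff6 0.009 F [-0.39 -1.32  1.35] M [-0.22   0.058  0.003] gap 47.8 toolshift [ -0.64   0.23 122.49]
time: 3.9
tool_pos: [533.9, 89.4, 122.9]
tcp_rot: [-180.0, 0.2, 65.2]
ft_force: [-6.9, -10.0, 9.6]
finger_gap: 43.0
3.9 [533.91  89.42 122.93] [-180.      0.21   65.22] j6 -61.0 eff6 -0.089 F [ -6.86 -10.03   9.61] M [-1.902  1.253 -0.161] gap 43.0 toolshift [  1.72   0.18 122.92]
```

```bash
python3 -m pendant '[[0.3,-0.9,0,0,0],[0.3,-0.9,0,-0.4,0],[0.3,0,0,-0.4,0],[0.3,0,0,0,0]]' 80; python3 s.py
```

```text
time: 4.3
tool_pos: [533.9, 89.4, 123.4]
tcp_rot: [180.0, 0.0, 65.3]
ft_force: [-1.5, -3.4, 5.5]
finger_gap: 41.6
4.3 [533.9   89.37 123.4 ] [1.7997e+02 3.0000e-02 6.5250e+01] j6 -61.1 eff6 -0.137 F [-1.52 -3.36  5.47] M [-1.119  0.528 -0.151] gap 41.6 toolshift [1.390e+00 9.000e-02 1.234e+02]
```

```bash
python3 -m pendant '[[0.3,0,0,-0.1,-4],[0.3,0,0,-0.1,-4],[0.3,0,0,-0.1,-4]]' 100; python3 s.py;  python3 -m pendant '[[0.3,0,0,-0.1,-4],[0.3,0,0,-0.1,-4],[0.3,0,0,-0.1,-4]]' ; python3 s.py;python3 -m pendant '[[0.3,0,0,-0.1,-4],[0.3,0,0,-0.1,-4],[0.3,0,0,-0.1,-4],[0.3,0,0,0,0]]' ; python3 s.py
```

```text
time: 4.6
tool_pos: [533.9, 89.3, 123.6]
tcp_rot: [180.0, 0.0, 77.4]
ft_force: [-1.4, -3.3, 4.0]
finger_gap: 41.0
4.6 [533.86  89.35 123.61] [1.7998e+02 4.0000e-02 7.7420e+01] j6 -73.3 eff6 1.319 F [-1.4  -3.32  3.98] M [-1.133  0.352 -0.098] gap 41.0 toolshift [  1.38   0.43 123.61]
time: 4.9
tool_pos: [533.9, 89.3, 123.8]
tcp_rot: [180.0, 0.1, 89.4]
ft_force: [-1.1, -3.7, 3.0]
finger_gap: 41.3
4.9 [533.87  89.3  123.76] [1.7999e+02 5.0000e-02 8.9420e+01] j6 -85.3 eff6 1.44 F [-1.1  -3.74  3.04] M [-1.088  0.17   0.016] gap 41.3 toolshift [  1.32   0.69 123.76]
time: 5.3
tool_pos: [533.9, 89.3, 124.0]
tcp_rot: [-180.0, 0.1, 101.3]
ft_force: [-1.2, -5.1, 2.8]
finger_gap: 40.8
5.3 [533.86  89.28 123.98] [-1.8000e+02  5.0000e-02  1.0132e+02] j6 -97.2 eff6 -1.317 F [-1.16 -5.12  2.8 ] M [-1.211  0.033 -0.052] gap 40.8 toolshift [  1.17   0.97 123.98]
```

```bash
python3 -m pendant '[[0.3,0,0,-0.1,-5],[0.3,0,0,-0.1,-5],[0.3,0,0,-0.1,-5]]'; python3 s.py;  python3 -m pendant '[[0.3,0,0,-0.1,-5],[0.3,0,0,-0.1,-5]]' ; python3 s.py; python3 -m pendant '[[0.3,0,0,-0.1,-5],[0.3,0,0,-0.1,-5],[0.3,0,0,0,0]]' ; python3 s.py
```

```text
time: 5.6
tool_pos: [533.9, 89.2, 124.3]
tcp_rot: [-180.0, 0.1, 116.3]
ft_force: [-1.4, -5.5, 3.3]
finger_gap: 41.2
5.6 [533.91  89.21 124.3 ] [-1.7999e+02  6.0000e-02  1.1632e+02] j6 -112.2 eff6 1.818 F [-1.42 -5.49  3.32] M [-1.227  0.002 -0.113] gap 41.2 toolshift [  0.98   1.21 124.3 ]
time: 5.8
tool_pos: [533.9, 89.2, 124.5]
tcp_rot: [-180.0, 0.1, 126.3]
ft_force: [-0.5, -6.4, 2.5]
finger_gap: 40.8
5.8 [533.91  89.21 124.51] [-1.7998e+02  6.0000e-02  1.2632e+02] j6 -122.2 eff6 1.811 F [-0.49 -6.42  2.47] M [-1.212 -0.084 -0.008] gap 40.8 toolshift [  0.75   1.36 124.51]
time: 6.1
tool_pos: [533.9, 89.2, 124.7]
tcp_rot: [-180.0, 0.1, 136.3]
ft_force: [-1.8, -6.2, 3.1]
finger_gap: 41.2
6.1 [533.95  89.16 124.72] [-1.7997e+02  6.0000e-02  1.3629e+02] j6 -132.2 eff6 -1.454 F [-1.83 -6.19  3.07] M [-1.211 -0.159  0.026] gap 41.2 toolshift [  0.58   1.48 124.72]
```

```bash
python3 -m pendant '[[0.7,0,0,0,0],[0.7,0,0,0,0],[0.7,0,0,0,0]]'; python3 s.py 533.9 89.2;  python3 -m pendant '[[0.7,0,0,15,0],[0.7,0,0,-15,0],[0.7,0,0,0,0]]' >/dev/null --dry 2>/dev/null; python3 s.py 533.9 89.2
```

```text
time: 6.4
tool_pos: [533.6, 90.3, 124.5]
tcp_rot: [180.0, -0.0, 136.2]
ft_force: [0.6, -0.6, 0.6]
finger_gap: 60.0
6.4 [533.62  90.27 124.53] [ 1.7998e+02 -4.0000e-02  1.3622e+02] j6 -132.1 eff6 0.027 F [ 0.6  -0.59  0.57] M [ 0.036  0.008 -0.041] gap 60.0 toolshift [ -1.02  -0.62 124.53]
6.4 [533.62  90.27 124.53] [ 1.7998e+02 -4.0000e-02  1.3622e+02] j6 -132.1 eff6 0.027 F [ 0.6  -0.59  0.57] M [ 0.036  0.008 -0.041] gap 60.0 toolshift [ -1.02  -0.62 124.53]
```

```bash
python3 -m pendant '[[0.6,-1,-0.6,-16,0],[0.6,0,0,-17,0],[0.6,0,0,0,0],[0.45,0,0,0,0],[0.42,0,0,0,0],[0.2,0,0,0,0],[0.2,0,0,0,0],[0.2,0,0,0,0],[0.2,0,0,0,0]]' 25; python3 s.py 533.9 89.2
```

```text
time: 7.3
tool_pos: [533.4, 88.6, 156.7]
tcp_rot: [-179.9, -0.1, 136.3]
ft_force: [0.3, 0.6, -7.1]
finger_gap: 29.6
7.3 [533.4   88.65 156.66] [-1.7993e+02 -7.0000e-02  1.3626e+02] j6 -132.3 eff6 0.002 F [ 0.26  0.62 -7.09] M [ 0.077 -0.115  0.03 ] gap 29.6 toolshift [ -0.17   0.94 156.65]
```

```bash
cat > av.py <<'E'
from h import *
import sys
n=int(sys.argv[1]) if len(sys.argv)>1 else 4
S=[r.sense()]
for i in range(n-1): optics.snapshot('side'); S.append(r.sense())
g=lambda k:np.mean([s[k] for s in S],0)
s=S[-1]
print('t',round(s['time'],2),'Mz each',[round(float(q['wrist_torque'][2]),3) for q in S],'mean',g('wrist_torque')[2].round(3),'F',g('ft_force').round(1),'p',g('tool_pos').round(2),'yaw',s['tcp_rot'][2].round(1),'j6',s['joint_pos'][5].round(1),'gap',round(s['finger_gap'],2))
E
python3 av.py 4; python3 -m pendant '[[0.2,0,0,-0.1,0],[0.2,0,0,0,4],[0.2,0,0,0.1,6],[0.2,0,0,0.15,7]]' 40; python3 av.py 3; python3 -m pendant '[[0.2,0,0,0.15,7],[0.2,0,0,0.15,7],[0.2,0,0,0.15,7]]'; python3 av.py 4
```

```text
t 7.45 Mz each [0.03, 0.016, -0.062, 0.034] mean 0.004 F [ 0.5  0.2 -7.9] p [533.4   88.65 156.66] yaw 136.3 j6 -132.3 gap 29.14
time: 7.85
tool_pos: [533.2, 88.8, 156.4]
tcp_rot: [-179.9, -0.1, 119.0]
ft_force: [1.2, 1.4, -11.9]
finger_gap: 28.8
t 7.95 Mz each [0.039, -0.027, -0.042] mean -0.01 F [  1.    1.2 -12.4] p [533.23  88.84 156.4 ] yaw 119.2 j6 -115.1 gap 28.81
time: 8.25
tool_pos: [533.1, 89.1, 156.0]
tcp_rot: [-179.9, -0.1, 98.2]
ft_force: [0.1, 3.2, -12.4]
finger_gap: 29.4
t 8.4 Mz each [0.051, 0.006, 0.007, -0.043] mean 0.006 F [ -0.3   3.7 -14. ] p [533.13  89.12 155.98] yaw 98.6 j6 -94.6 gap 29.19
```

```bash
cat >> av.py <<'E'
if len(sys.argv)>2 and g('wrist_torque')[2]>float(sys.argv[2]): print('STOP'); sys.exit(1)
E
P="python3 -m pendant"; A="python3 av.py 5 0.05"
python3 -m pendant '[[0.2,0,0,0.8,0],[0.2,0,0,0.8,6],[0.2,0,0,0.12,7],[0.2,0,0,0.12,7],[0.2,0,0,0.12,5]]' >/dev/null; python3 av.py 5 0.05 && python3 -m pendant '[[0.2,0,0,0.06,3]]' >/dev/null && $A && python3 -m pendant '[[0.2,0,0,0.06,3]]' >/dev/null && $A && python3 -m pendant '[[0.2,0,0,0.06,3]]' >/dev/null && $A && python3 -m pendant '[[0.2,0,0,0.06,3]]' >/dev/null && $A && python3 -m pendant '[[0.2,0,0,0.06,3]]' >/dev/null && $A
```

```text
t 9.1 Mz each [0.036, -0.052, -0.021, -0.118, -0.077] mean -0.046 F [-6.   6.1 -6.8] p [533.25  89.48 155.39] yaw 73.6 j6 -69.5 gap 29.37
t 9.4 Mz each [0.043, -0.001, -0.031, -0.031, -0.026] mean -0.009 F [-5.8  6.6 -7.3] p [533.26  89.51 155.34] yaw 70.6 j6 -66.5 gap 28.92
t 9.7 Mz each [0.056, -0.034, -0.017, -0.062, 0.004] mean -0.011 F [-5.4  6.4 -7. ] p [533.27  89.57 155.27] yaw 67.6 j6 -63.5 gap 28.79
t 10.0 Mz each [0.073, -0.031, -0.054, -0.041, -0.044] mean -0.02 F [-5.5  6.6 -7.1] p [533.3   89.6  155.21] yaw 64.6 j6 -60.5 gap 28.8
t 10.3 Mz each [0.023, -0.029, -0.062, -0.036, 0.005] mean -0.02 F [-5.5  6.8 -7.4] p [533.31  89.65 155.14] yaw 61.6 j6 -57.5 gap 29.1
t 10.6 Mz each [0.07, -0.005, -0.052, -0.009, -0.016] mean -0.002 F [-5.3  7.7 -7.5] p [533.34  89.68 155.08] yaw 58.6 j6 -54.5 gap 28.98
```

```bash
A="python3 av.py 4 0.05"
python3 -m pendant '[[0.2,0.2,-0.6,0.5,0],[0.2,0.2,-0.6,0.5,0],[0.2,0,0,0,0]]' >/dev/null; $A && python3 -m pendant '[[0.2,0,0,0.06,3]]' >/dev/null && $A && python3 -m pendant '[[0.2,0,0,0.06,3]]' >/dev/null && $A && python3 -m pendant '[[0.2,0,0,0.06,3]]' >/dev/null && $A && python3 -m pendant '[[0.2,0,0,0.06,3]]' >/dev/null && $A && python3 -m pendant '[[0.2,0,0,0.06,3]]' >/dev/null && $A && python3 -m pendant '[[0.2,0,0,0.06,3]]' >/dev/null && $A && python3 -m pendant '[[0.2,0,0,0.06,3]]' >/dev/null && $A && python3 -m pendant '[[0.2,0,0,0.06,3]]' >/dev/null && $A
```

```text
t 11.05 Mz each [0.068, 0.059, 0.047, -0.013] mean 0.04 F [-5.2  2.6 -2. ] p [533.38  89.72 155.03] yaw 58.5 j6 -54.4 gap 28.79
t 11.3 Mz each [0.056, -0.023, -0.047, -0.091] mean -0.026 F [-5.   2.5 -2.2] p [533.4   89.77 154.97] yaw 55.5 j6 -51.3 gap 28.66
t 11.55 Mz each [0.16, 0.006, -0.081, -0.056] mean 0.007 F [-5.   3.1 -1.8] p [533.42  89.8  154.94] yaw 52.5 j6 -48.3 gap 28.7
t 11.8 Mz each [0.204, 0.099, -0.004, -0.075] mean 0.056 F [-5.3  2.8 -1.9] p [533.46  89.84 154.94] yaw 49.5 j6 -45.3 gap 28.89
STOP
```

```bash
python3 av.py 6; python3 -m pendant '[[0.2,0,0,0,2]]' >/dev/null; python3 av.py 6;python3 - <<'E'
from h import *
a,_=snap('side');a=a[225:345,230:390]
cv2.imwrite('pics/post.png',cv2.resize(a,(800,600),interpolation=cv2.INTER_CUBIC))
E
```

```text
t 12.05 Mz each [-0.075, -0.024, -0.018, -0.08, 0.032, -0.051] mean -0.036 F [-5.5  3.1 -2.1] p [533.45  89.83 154.94] yaw 49.5 j6 -45.4 gap 29.15
t 12.4 Mz each [0.265, 0.118, 0.113, 0.058, 0.068, 0.066] mean 0.115 F [-4.6  3.1 -1.8] p [533.48  89.85 154.94] yaw 47.5 j6 -43.4 gap 29.03
```

View pics/post.png

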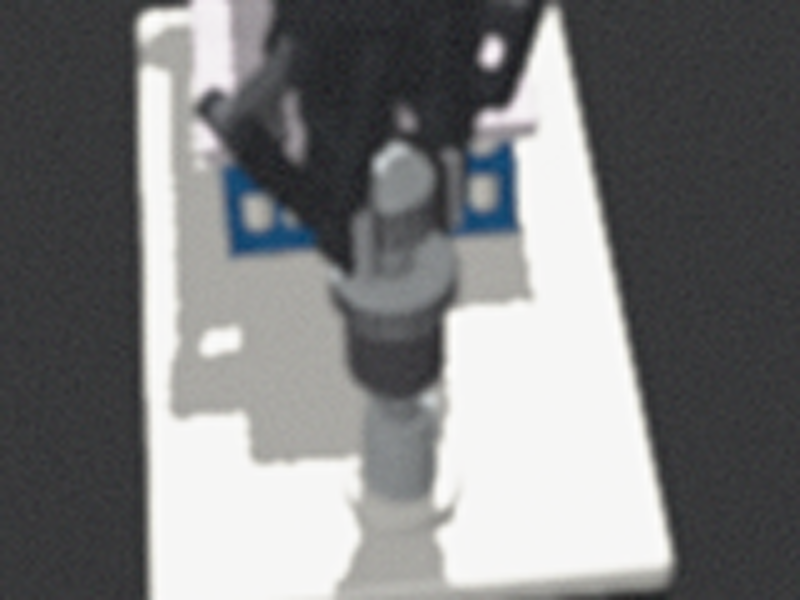

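```bash
python3 -m pendant '[[0.2,0,0,0,-1]]' >/dev/null; python3 av.py 6
```

```text
t 12.8 Mz each [-0.18, -0.024, -0.017, -0.043, 0.009, 0.022] mean -0.039 F [-5.1  3.2 -1.7] p [533.47  89.85 154.94] yaw 48.5 j6 -44.4 gap 28.8
```

```bash
python3 -m pendant '[[0.45,0,0,0,0],[0.7,0,0,0,0],[0.7,0,0,0,0]]' >/dev/null; python3 s.py 533.5 89.6; python3 av.py 4
```

```text
13.1 [534.41  89.36 155.05] [ 1.7987e+02 -1.0000e-01  4.8310e+01] j6 -44.2 eff6 -0.04 F [-0.82  0.11  0.76] M [0.009 0.042 0.01 ] gap 59.8 toolshift [ -0.7   -1.21 155.04]
t 13.25 Mz each [0.01, -0.009, -0.013, 0.005] mean -0.002 F [-0.5 -0.   0.1] p [534.05  89.41 154.61] yaw 48.3 j6 -44.2 gap 59.63
```

```bash
python3 -m pendant '[[0.7,-0.2,-0.5,12,0],[0.7,0,0,12,0],[0.7,0,0,8,0],[0.7,0,0,0,0]]' >/dev/null; python3 s.py 533.5 89.6; python3 -m pendant '[[0.55,0,0,0,0],[0.3,0,0,0,0],[0.3,0,0,0,0],[0.3,0,0,0,0],[0.3,0,0,0,0]]' 40 >/dev/null; python3 av.py 4
```

```text
13.65 [531.04  89.66 119.  ] [-1.7983e+02  1.7000e-01  4.8260e+01] j6 -44.1 eff6 -0.002 F [-0.2   0.04  0.12] M [-0.039 -0.043  0.014] gap 60.0 toolshift [  1.95   2.22 118.99]
t 14.3 Mz each [-0.017, 0.049, 0.033, 0.049] mean 0.028 F [ 3.9  4.4 -4.7] p [533.    90.18 121.8 ] yaw 48.3 j6 -44.1 gap 42.42
```

```bash
A="python3 av.py 3 0.12"; python3 -m pendant '[[0.3,0.8,0,0.3,0],[0.3,0,0,0.3,0],[0.3,0,0,0.1,5],[0.3,0,0,0.1,5]]' 100 >/dev/null; $A && python3 -m pendant '[[0.3,0,0,0.1,5]]' >/dev/null && $A && python3 -m pendant '[[0.3,0,0,0.1,5]]' >/dev/null && $A && python3 -m pendant '[[0.3,0,0,0.1,5]]' >/dev/null && $A && python3 -m pendant '[[0.3,0,0,0.1,5]]' >/dev/null && $A && python3 -m pendant '[[0.3,0,0,0.1,5]]' >/dev/null && $A && python3 -m pendant '[[0.3,0,0,0.1,5]]' >/dev/null && $A && python3 -m pendant '[[0.3,0,0,0.1,5]]' >/dev/null && $A && python3 -m pendant '[[0.3,0,0,0.1,5]]' >/dev/null && $A
```

```text
t 14.8 Mz each [-0.042, 0.001, 0.004] mean -0.012 F [-3.8  2.3  4.8] p [533.24  90.38 121.81] yaw 38.1 j6 -33.9 gap 41.32
t 15.0 Mz each [0.005, -0.007, -0.038] mean -0.013 F [-3.8  2.6  5.2] p [533.35  90.44 121.72] yaw 33.1 j6 -29.0 gap 41.13
t 15.2 Mz each [-0.012, -0.086, 0.044] mean -0.018 F [-3.4  2.3  5.5] p [533.46  90.5  121.62] yaw 28.2 j6 -24.0 gap 41.09
t 15.4 Mz each [-0.006, -0.032, -0.047] mean -0.028 F [-2.4  2.6  5.3] p [533.55  90.54 121.51] yaw 23.2 j6 -19.0 gap 41.22
t 15.6 Mz each [-0.029, -0.045, -0.021] mean -0.031 F [-1.6  3.1  5. ] p [533.67  90.57 121.41] yaw 18.2 j6 -14.0 gap 41.08
t 15.8 Mz each [0.016, -0.027, -0.036] mean -0.015 F [-1.5  3.3  5.1] p [533.81  90.62 121.32] yaw 13.3 j6 -9.1 gap 41.2
t 16.0 Mz each [0.013, -0.062, -0.027] mean -0.025 F [-0.4  4.   5. ] p [533.9   90.64 121.19] yaw 8.3 j6 -4.1 gap 41.33
t 16.2 Mz each [-0.01, -0.016, -0.028] mean -0.018 F [-0.  4.  5.] p [534.03  90.65 121.11] yaw 3.3 j6 0.9 gap 41.23
t 16.4 Mz each [0.011, -0.052, -0.021] mean -0.021 F [0.7 4.1 4.8] p [534.14  90.65 121.01] yaw -1.7 j6 5.9 gap 41.08
```

```bash
A="python3 av.py 3 0.12"; python3 -m pendant '[[0.3,0,0,0.1,4]]' >/dev/null; $A && python3 -m pendant '[[0.3,0,0,0.1,4]]' >/dev/null && $A && python3 -m pendant '[[0.3,0,0,0.1,4]]' >/dev/null && $A && python3 -m pendant '[[0.3,0,0,0.1,4]]' >/dev/null && $A && python3 -m pendant '[[0.3,0,0,0.1,4]]' >/dev/null && $A && python3 -m pendant '[[0.3,0,0,0.1,4]]' >/dev/null && $A && python3 -m pendant '[[0.3,0,0,0.1,4]]' >/dev/null && $A && python3 -m pendant '[[0.3,0,0,0.1,4]]' >/dev/null && $A && python3 -m pendant '[[0.3,0,0,0.1,4]]' >/dev/null && $A
```

```text
t 16.6 Mz each [0.184, 0.084, -0.107] mean 0.054 F [0.4 3.6 5. ] p [534.23  90.63 120.97] yaw -5.6 j6 9.8 gap 41.42
t 16.8 Mz each [0.223, 0.121, -0.075] mean 0.09 F [1.  4.3 5. ] p [534.34  90.63 120.97] yaw -9.6 j6 13.8 gap 40.92
t 17.0 Mz each [0.278, 0.236, 0.004] mean 0.173 F [1.9 3.5 5.5] p [534.43  90.6  120.91] yaw -13.6 j6 17.8 gap 41.0
STOP
```

```bash
A="python3 av.py 3 0.45"; python3 -m pendant '[[0.3,0,0,0,4]]' 120 >/dev/null; $A && python3 -m pendant '[[0.3,0,0,0,4]]' >/dev/null && $A && python3 -m pendant '[[0.3,0,0,0,3]]' >/dev/null && $A
```

```text
t 17.2 Mz each [0.443, 0.328, 0.104] mean 0.292 F [2.  3.7 5. ] p [534.54  90.61 121.01] yaw -17.6 j6 21.8 gap 41.01
t 17.4 Mz each [0.59, 0.414, 0.229] mean 0.411 F [3.2 3.4 4.8] p [534.61  90.56 120.97] yaw -21.6 j6 25.8 gap 40.93
t 17.6 Mz each [0.637, 0.503, 0.334] mean 0.492 F [4.1 3.1 4.8] p [534.69  90.53 120.96] yaw -24.6 j6 28.8 gap 40.7
STOP
```

```bash
python3 av.py 6
```

```text
t 17.85 Mz each [0.334, 0.311, 0.332, 0.308, 0.326, 0.351] mean 0.327 F [3.9 3.5 5.3] p [534.67  90.53 120.94] yaw -24.5 j6 28.7 gap 41.15
```

```bash
python3 -m pendant '[[0.3,0,0,0,2]]' >/dev/null; python3 av.py 5; python3 -m pendant '[[0.6,0,0,0,0],[0.8,0,0,0,0],[1,0,0,0,0],[1,0,0,0,0]]' >/dev/null; python3 s.py 534 90
```

```text
t 18.15 Mz each [0.689, 0.6, 0.463, 0.424, 0.414] mean 0.518 F [3.6 3.  5.2] p [534.71  90.52 120.93] yaw -26.5 j6 30.7 gap 40.69
18.55 [532.86  90.15 119.36] [ 1.7996e+02  4.0000e-02 -2.6700e+01] j6 30.9 eff6 -0.029 F [ 0.53 -0.2  -1.56] M [-0.008  0.047  0.01 ] gap 85.6 toolshift [  1.17  -0.47 119.36]
```

```bash
python3 -m pendant '[[1,0,0,-10,0],[1,0,0,-20,0],[1,0,0,-30,0],[1,0,0,-30,0],[1,0,0,-30,0],[1,-40,0,-10,0],[1,-40,0,0,0],[1,-40,0,0,0],[1,0,0,0,0]]'; python3 -m pendant '[[1,-40,0,0,0],[1,-20,0,0,0],[1,0,0,0,0]]'; python3 - <<'E'
from fit import *
a,d=snap('side');
for n in('bottle','beaker','lock_nut','stop_screw'): print(n,[(np.round(q['at'],1),round(q['score'],2)) for q in optics.search_frame('side',n)[:1]])
b,_=snap('top')
for n in('bottle','beaker','tube_rack'): print(n,[(np.round(q['at'],1),round(q['score'],2)) for q in optics.search_frame('top',n)[:1]])
W=cloud('side',d)
f=lambda p,u,v:cv2.resize(p[v-60:v+60,u-60:u+60],(400,400),interpolation=cv2.INTER_CUBIC)
cv2.imwrite('pics/end.png',np.hstack([f(a,308,280),cv2.resize(a,(533,400))[:,:400]]))
E
```

```text
time: 19.45
tool_pos: [423.1, 146.0, 250.6]
tcp_rot: [-180.0, 0.0, -26.6]
ft_force: [1.4, 1.0, -0.1]
finger_gap: 85.3
time: 19.75
tool_pos: [371.4, 172.2, 250.6]
tcp_rot: [-179.9, -0.0, -26.6]
ft_force: [-0.4, -0.1, 0.3]
finger_gap: 85.7
bottle [(array([461.5, 345. ,  53. ]), 0.7)]
beaker [(array([628.3, 302.3,  34.7]), 0.83)]
lock_nut [(array([527.6,  98.8, 142.4]), 0.6)]
stop_screw [(array([529.2,  98.1, 175.8]), 0.86)]
bottle [(array([467.1, 320.3,  58.5]), 0.91)]
beaker [(array([631.9, 319.1,  29. ]), 0.89)]
tube_rack [(array([ 486.4, -392.8,   35.2]), 0.68)]
```

View pics/end.png

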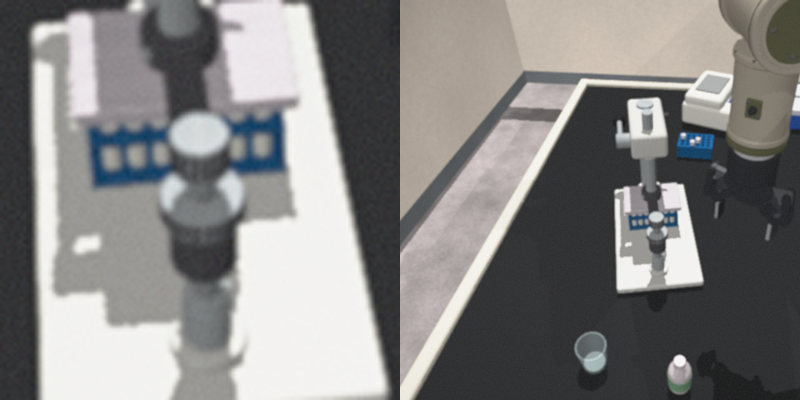

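```bash
python3 -c "from bench import hand_in; print(hand_in())"
```

```text
the job is handed in; nothing more can be done
None
```

The depth stop is set and the job is handed in, at about 20 s of the 72 s allowed.

- **Loosening:** I turned the locking nut about 71° (1.24 rad) anticlockwise.
- **Setting the screw:** I turned the screw down about 89° until the foot bore on the post. Moving torque rose from about 0.05 N m free to a peak of about 0.27 N m, and the knob stopped descending. That excess of about 0.2 N m is 40 to 85 N on the post, under the 90 N limit. I then eased the gripper back 1° and released the knob.
- **Retightening:** The nut turned freely for about 50° and then seated. I tightened it to a peak of 0.69 N m, with 0.41 N m still reading at rest. Then I let go and moved the arm clear.

**Last checks:**
- The knob reads about 2 mm lower than at the start and the nut is back on its boss.
- The bottle, beaker and rack are where they were, to within detection noise.
- The robot is touching nothing.

**Not settled:**
- I did not test again whether the foot still bears after the nut was tightened. The side camera is too coarse (over 1 mm per pixel) to show that gap.
- The torque readings at rest were lower than the moving ones, each with about 0.04 N m of noise. I judged both the bearing and the tightness mainly from the moving readings.

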